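# Gang three stamp blanks in the cam clamp and hold it tight

## Task

Lay the three loose brass blanks side by side in one row in the channel of the cam clamp, flat between the two side rods with their scribed faces up, while its red lever is still open. Then swing the lever by its black knob to the top of the cam's lift, where it stands straight out in line with the row and the clamp's jaw squeezes the three blanks tight against the end stop, and keep it there: the lever springs back when let go, so finish while still holding it, ready for the faces to be filed level. Leave the other things on the bench where they are.

Things in the scene. Friction and masses are not known exactly. Their poses are not given: they have to be found in the camera images.
- gang_clamp: cam-operated gang clamp bolted to the bench: grey base 76 mm wide (its x, +-38), 263 mm long (its y, from -129 at the round cam end to +134 at the stop end), 12 mm thick; origin on its underside, z up. On the base's top, z = 12 mm, a channel open above runs along y at x = 0 between two round steel side rods (30 mm clear between them, rod tops at z = 20 mm)
- stop_face (a point): foot of the blue end stop's face (stop's top at z = 32 mm), mid-channel, on the channel floor: at (0, 110, 12) mm in the clamp's frame
- jaw_face (a point): foot of the steel jaw's face (26 mm wide, top at z = 32 mm), mid-channel, at floor height: at (0, -3, 12) mm in the clamp's frame while the lever is open, so 113 mm of channel for three blanks laid lengthwise, 96 mm. It moves to +y, toward the stop. Behind the jaw, from y = -50 to -28 mm, stands the blue plunger guide, 44 mm wide, top at z = 37 mm
- cam_pivot (a point): point on the lever's upright pivot axis, at (0, -91, 60) mm in the clamp's frame
- lever_knob (a point): middle of the upright round black knob (diameter 20 mm from z = 50 to 74 mm above the bench, rounded off up to 80 mm) at the end of the red lever, 95 mm from the pivot axis, 62 mm above the bench; fixed to the lever. The lever's bar under it is 13 mm wide, its top 40 mm above the bench
- cam_lever (a joint): lever angle, rad, counterclockwise from above. 0: open, lever along the clamp's -x, square to the row (starts here). 1.571: highest lift, lever along the clamp's -y, away from the row and in line with it, white mark on its hub facing the mark on the guide, jaw 20 mm forward. Beyond, the lift drops; stop at 2.02. A spring turns it back to 0 when let go: 1 N at the knob at 0, 3 N at 1.57
- jaw (a joint): how far the sprung jaw is pushed back into its holder, m: 0 when it presses on nothing, about 0.0025 when the full row of three is clamped at highest lift (then about 13 N)
- blank_1: brass stamp blank, a block 24 (its x) x 32 (its y) x 22 mm high with a scribed border line on its top face; 0.13 kg give or take a third; origin at the centre of its underside, z up. The three blanks are alike
- blank_2: brass stamp blank, a block 24 (its x) x 32 (its y) x 22 mm high with a scribed border line on its top face; 0.13 kg give or take a third; origin at the centre of its underside, z up. The three blanks are alike
- blank_3: brass stamp blank, a block 24 (its x) x 32 (its y) x 22 mm high with a scribed border line on its top face; 0.13 kg give or take a third; origin at the centre of its underside, z up. The three blanks are alike
- file: small file with a red handle, 191 mm; bystander, origin under its middle
- brush: bench brush with a wooden handle, 165 mm; bystander, origin under its middle
- oil_stone: dark grey oil stone, 125 x 38 x 21 mm; bystander, origin under its middle
- hammer: small hammer with a wooden handle, 218 mm; bystander, origin under its middle
- mandrel: steel ring mandrel, 262 mm; bystander, origin under its middle
- talc_can: orange and white can with a red cap, diameter 62 mm, 114 mm tall; bystander, origin under its middle

How it is judged:
On the way:
1. all three blanks lie flat in a row in the channel with the lever still open (x of blank_1 in the frame of gang_clamp between -0.006 and 0.006 m and y of blank_1 in the frame of gang_clamp between 0.011 and 0.096 m and z of blank_1 in the frame of gang_clamp between 0.0095 and 0.0145 m and angle between each of blank_1, blank_2, blank_3's own z axis and vertical below 0.1 rad and angle between the y axis of each of blank_1, blank_2, blank_3 and the y axis of gang_clamp, either way round below 0.25 rad and x of blank_2 in the frame of gang_clamp between -0.006 and 0.006 m and y of blank_2 in the frame of gang_clamp between 0.011 and 0.096 m and z of blank_2 in the frame of gang_clamp between 0.0095 and 0.0145 m and x of blank_3 in the frame of gang_clamp between -0.006 and 0.006 m and y of blank_3 in the frame of gang_clamp between 0.011 and 0.096 m and z of blank_3 in the frame of gang_clamp between 0.0095 and 0.0145 m and value of joint cam_lever below 0.2 rad), for 0.2 s.
At the end, for the whole second after the job is handed in: All three blanks flat in one row in the channel (6 mm off its middle line at most, level to 0.1 rad, square to 0.08 rad); the fingers hold the lever (over 0.5 N) still within 0.13 rad of highest lift; the jaw is pushed back over 1.5 mm and presses the row with over 7 N (x of blank_1 in the frame of gang_clamp between -0.006 and 0.006 m and y of blank_1 in the frame of gang_clamp between 0.011 and 0.096 m and z of blank_1 in the frame of gang_clamp between 0.0095 and 0.0145 m and angle between each of blank_1, blank_2, blank_3's own z axis and vertical below 0.1 rad and angle between the y axis of each of blank_1, blank_2, blank_3 and the y axis of gang_clamp, either way round below 0.08 rad and x of blank_2 in the frame of gang_clamp between -0.006 and 0.006 m and y of blank_2 in the frame of gang_clamp between 0.011 and 0.096 m and z of blank_2 in the frame of gang_clamp between 0.0095 and 0.0145 m and x of blank_3 in the frame of gang_clamp between -0.006 and 0.006 m and y of blank_3 in the frame of gang_clamp between 0.011 and 0.096 m and z of blank_3 in the frame of gang_clamp between 0.0095 and 0.0145 m and value of joint cam_lever between 1.441 and 1.701 rad and value of joint jaw above 0.0015 m and (contact force between jaw and blank_1 above 7 N or contact force between jaw and blank_2 above 7 N or contact force between jaw and blank_3 above 7 N) and contact force between the fingers and cam_lever above 0.5 N and velocity of joint cam_lever below 0.1 rad/s); the arm keeps its last pose, push and grip.
It fails at once if another thing on the bench is moved more than 25 mm (distance of any of file, brush, oil_stone, hammer, mandrel, talc_can from where it was at the start of the episode above 0.025 m).
It also fails if it takes over 72 s, if anything falls off the work surface, if the arm or the gripper's body presses on something with over 40 N, if the wrist force passes 120 N, or if a joint passes its speed limit or range.

## Robot

A 7-joint arm with a two-finger parallel gripper is mounted at the origin on a cart in front of the work surface, level with it; the furniture and walls round the work are solid. World frame = base frame: x ahead of the robot, y to its left, z up, the work surface at z = 0. Lengths are in m, angles in rad, forces in N, time in s.
With the tool pointing down it reaches from about 0.4 to 0.85 m from the base axis. Payload 10.4 kg.
Tool frame: the origin (TCP) lies at the very end of the fingers, on their centre line; the grasp point (between the pads) lies r.tcp_to_grasp behind it (r.tcp_to_grasp is the distance from the TCP to the grasp point, in m); z points along the fingers, y is the line along which they close (so a half turn about z gives the same grasp; the last joint's range is limited). The gripper opens to 87 mm and grips with 3 to 60 N. Pads are 19 mm wide; open, the fingers measure 117 mm over their backs; the gripper's body (75 mm by 190 mm) begins 51 mm behind the grasp point.
Start: joints at [1.147, 0.332, -0.065, 1.46, 0.022, 1.35, -0.088], TCP at [0.244, -0.575, 0.187] pointing down, gripper open.
Joint ranges: [-2.6, 2.6], [-0.5, 2.12], [-1.47, 1.34], [0.16, 2.42], [-1.27, 4.41], [0.06, 2.06], [-2.6, 2.6]. Speed limits (rad/s): [2.22, 2.22, 2.79, 2.79, 3.14, 3.14, 3.14].

## Interface

Orientations are given as a unit quaternion [x, y, z, w].
In Python, from bench import monitor, cams, ticket, r gives the robot as it stands.
- The arm moves only by the shell command python3 -m crank 'ROWS' [OPENING] [FORCE]. ROWS is a JSON object whose one key "steps" holds a list of rows, each a list of 2 entries, a list of its own where there are three numbers: the shift along the world's x, y, z in units of 25 mm (1.0 is 25 mm), then the turn, a rotation vector about the world's x, y, z in units of 5 degrees (1.0 is 5 degrees). In form: {"steps": [[[x, y, z], [ax, ay, az]], ...]}. A call has 1 to 10 rows; each row shifts and turns the commanded pose from where the row before left it; what a row does not reach is not made up. A row lasts 1/12 s, in which the tool goes at most 41.7 mm and 7.16 degrees, less where a joint would pass 70% of its speed; a pose out of reach is approached as far as the arm can. A call is refused whole if a number of a shift passes 1 or a number of a turn 1, either way. A call with a gripper value outside its range is refused whole. OPENING is the finger opening in mm, from 0 to 87, set as the call begins (- or left out, the last holds). The fingers move at their own pace and stop on an object; FORCE is the grip in N (left out, the last holds). Time passes only in rows, so rows that do not move let the fingers close. It gives the time, the measured TCP pose, the force, the opening and the grip force at its end, in the units of the state.
- monitor.read_state(): the state, without advancing time (a new reading comes with each control period).
- cams.camera(name): name is "scene" or "top" or "wrist"; returns a dict with "pixels" (400x640x3 uint8, blue, green, red), "z_map" (400x640 float32, m along the optical axis (not along the pixel's ray), 0 where there is no reading), "vfov" (degrees; the focal length in pixels is half the picture's height over the tangent of half this angle, whatever the lens; pixels are square), "cx", "cy" (the principal point, pixels), "T" (4x4, takes a point from camera to world coordinates). Camera axes: x right, y up, looking along -z (the intrinsics and any distortion apply to the point x, -y, -z); pixel columns grow to the right and rows downward; lengths in m; the calibration is good to about 2 mm. The wrist camera is an equidistant fisheye: a pixel r from the principal point sees the ray r / f radians off the axis. A picture is of the moment at which its call begins.
- ticket.close_job(): hands the job in; it is judged then, once.
The state is a dict: "time": time; "joint_positions": joint angles; "joint_vel": joint speeds; "joint_torque": joint torques, N m; "ee_pos": TCP position; "eef_rot": TCP orientation; "ft_force": force on the tool from outside, world axes, zero at the start; "torque": the same for the moment, N m; "width": finger opening in m; "grip_force": force on a finger pad.
Only numpy, scipy, OpenCV 4.12 (cv2) and the standard library are available. Lean on these libraries where they do the work, as an engineer would, in place of code of your own. Each camera call takes 0.05 s, during which the arm holds its last target. There are 200 camera calls.

## Working session

There is one attempt and no reset: what is moved stays moved. The work goes in short steps, Python scripts to look and compute and a shell command to move; the robot and the scene stay as the last step left them, time stands still between calls to the robot, and variables do not carry over. Pictures are saved under pics/ and viewed, at most 10 in all, crops included, and the job is handed in when it is done.

```bash
ls; mkdir -p pics; cat > h.py <<'E'
import numpy as np, cv2
from bench import monitor, cams, r
def snap(n,fn=None):
    c=cams.camera(n)
    if fn: cv2.imwrite('pics/'+fn,c['pixels']); np.savez('pics/'+fn+'.npz',**{k:np.array(v) for k,v in c.items()})
    return c
def load(fn): return dict(np.load('pics/'+fn+'.npz'))
def world(c,u,v,z=None):
    """pixel->world; pinhole; z given: intersect with plane, else depth map"""
    f=200/np.tan(np.radians(c['vfov'])/2); T=c['T']
    d=np.array([(u-c['cx'])/f,-(v-c['cy'])/f,-1.0])
    if z is None: s=c['z_map'][int(round(v)),int(round(u))]
    else: s=(z-T[2,3])/(T[:3,:3]@d)[2]
    return T[:3,:3]@(d*s)+T[:3,3]
E
python3 - <<'E'
from h import *
c=snap('top','top1.png'); snap('scene','scene1.png')
s=monitor.read_state(); print(s['ee_pos'],s['eef_rot'],s['time'],r.tcp_to_grasp, c['T'],c['vfov'])
E
```

```text
pics
[ 0.24366267 -0.5751266   0.18663092] [ 9.79987533e-01  1.99057850e-01 -1.70011953e-04 -6.15346008e-04] 0.1 0.0187 [[ 0.02418798  0.98119181 -0.19151388  0.17897372]
 [-0.99963124  0.02137307 -0.01675063 -0.03474454]
 [-0.01234234  0.19184842  0.98134696  1.64608906]
 [ 0.          0.          0.          1.        ]] 43.61380799361821
```

View pics/top1.png

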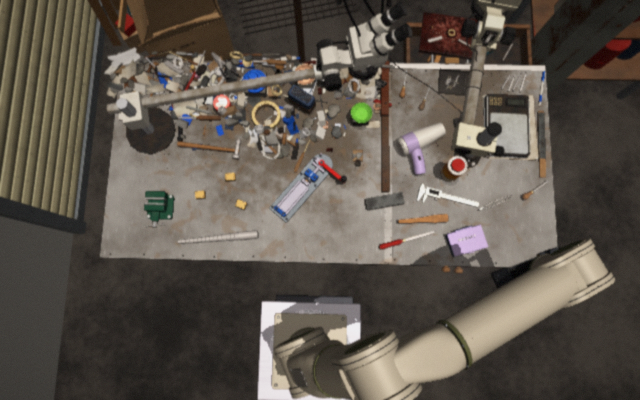

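View pics/scene1.png

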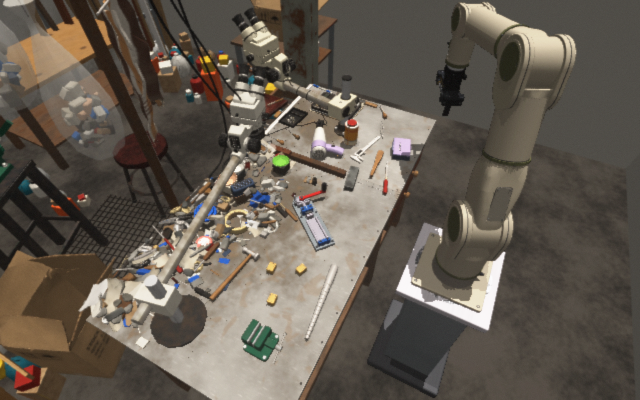

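The top view shows the clamp around (303,188) with its cam end up-right and the lever to the right (340,177). The blanks are at (230,176), (200,195) and (241,204). I'll enlarge that area.

```bash
python3 - <<'E'
from h import *
c=load('top1.png')
im=c['pixels'][140:245,180:360]; cv2.imwrite('pics/crop1.png',cv2.resize(im,None,fx=4.4,fy=4.4,interpolation=cv2.INTER_CUBIC))
hsv=cv2.cvtColor(c['pixels'],cv2.COLOR_BGR2HSV)
for (u,v) in [(230,176),(200,195),(241,204),(316,165),(282,215)]:
    print((u,v),world(c,u,v).round(4),hsv[v,u])
m=cv2.inRange(hsv,(12,110,120),(32,255,255)); m[:, :180]=0;m[:,260:]=0;m[:165]=0;m[230:]=0
n,l,st,ce=cv2.connectedComponentsWithStats(m)
for i in range(1,n):
    if st[i,4]>15:
        ys,xs=np.where(l==i); P=np.array([world(c,x,y,.022)[:2] for x,y in zip(xs,ys)])
        print(st[i],ce[i],P.mean(0),cv2.minAreaRect((P*1000).astype(np.float32)), np.median(c['z_map'][l==i]), [world(c,x,y)[2].round(4) for x,y in list(zip(xs,ys))[::8]])
E
```

```text
(230, 176) [ 0.179  -0.0347  1.6461] [ 20 136 229]
(200, 195) [0.4886 0.3768 0.0208] [ 19 138 226]
(241, 204) [0.4603 0.2378 0.0263] [ 20 132 231]
(316, 165) [ 0.5971 -0.0063  0.0296] [153  14 168]
(282, 215) [0.4254 0.1005 0.034 ] [112 135 115]
[225 173  11   8  72] [229.875      176.16666667] [0.55458559 0.28076649] ((553.462158203125, 280.35906982421875), (24.014976501464844, 33.9996337890625), 1.2149131298065186) 1.6715655 [np.float64(0.0178), np.float64(0.0227), np.float64(0.0225), np.float64(0.0204), np.float64(0.0243), np.float64(0.0217), np.float64(0.0285), np.float64(0.0229), np.float64(0.023)]
[195 191  10   8  65] [199.64615385 194.18461538] [0.49105995 0.37787635] ((489.9936828613281, 378.3065490722656), (24.176198959350586, 29.98178482055664), 3.8437323570251465) 1.6598765 [np.float64(0.0277), np.float64(0.027), np.float64(0.0177), np.float64(0.024), np.float64(0.0229), np.float64(0.023), np.float64(0.0278), np.float64(0.0294), np.float64(0.0132)]
[236 200  11   9  73] [240.5890411  203.94520548] [0.46116478 0.239893  ] ((461.1568298339844, 240.6263427734375), (34.804931640625, 23.397924423217773), 69.47581481933594) 1.6516045 [np.float64(0.0247), np.float64(0.0219), np.float64(0.0186), np.float64(0.0214), np.float64(0.015), np.float64(0.0262), np.float64(0.0258), np.float64(0.022), np.float64(0.0219), np.float64(0.0215)]
```

View pics/crop1.png

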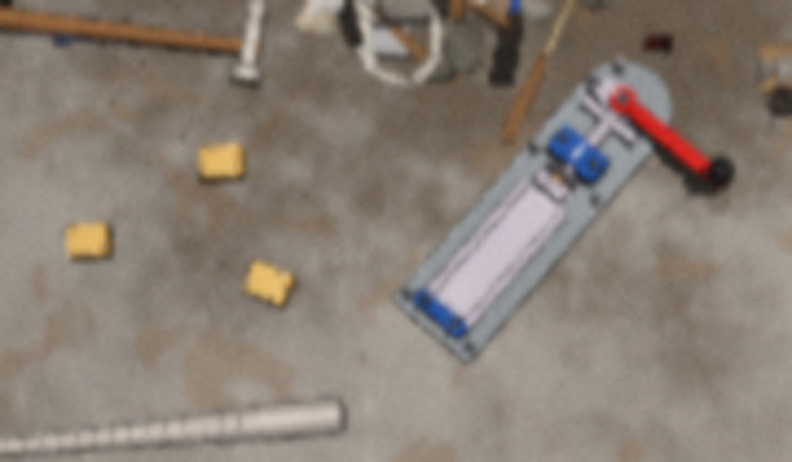

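```bash
python3 -m crank '{"steps":[[[0.8,1,0.4],[0,0,0]],[[0.8,1,0.4],[0,0,0]],[[0.8,1,0.4],[0,0,0]],[[0.8,1,0.4],[0,0,0]],[[0.8,1,0.4],[0,0,0]],[[0.8,1,0.4],[0,0,0]],[[0.8,1,0.4],[0,0,0]],[[0.8,1,0.4],[0,0,0]],[[0.8,1,0.4],[0,0,0]],[[0.8,1,0.4],[0,0,0]]]}' 60 20 &&
python3 -m crank '{"steps":[[[0.2,1,0],[0,0,0]],[[0.2,1,0],[0,0,0]],[[0.2,1,0],[0,0,0]],[[0.2,1,0],[0,0,0]],[[0.2,1,0],[0,0,0]],[[0.2,1,0],[0,0,0]],[[0.2,1,0],[0,0,0]],[[0.2,1,0],[0,0,0]],[[0.2,1,0],[0,0,0]],[[0.2,1,0],[0,0,0]]]}' &&
python3 -m crank '{"steps":[[[0,1,0],[0,0,0]],[[0,1,0],[0,0,0]],[[0,1,0],[0,0,0]],[[0,1,0],[0,0,0]],[[0,1,0],[0,0,0]],[[0,1,0],[0,0,0]],[[0,1,0],[0,0,0]],[[0,0,0],[0,0,0]],[[0,0,0],[0,0,0]]]}'
python3 - <<'E'
from h import *
c=snap('wrist','w1.png'); print(c['T'],c['vfov'],c['cx'],c['cy'])
c=load('top1.png')
for n,u,v,z in [('pivot',622,98,.045),('knob',719,170,.078),('corner stop L',397,294,.012),('corner stop R',470,362,.012)]:
    print(n,world(c,180+u/4.4,140+v/4.4,z).round(4))
E
```

```text
time: 0.93
ee_pos: [0.4444, -0.324, 0.2877]
eef_rot: [0.98, 0.199, -0.0, -0.0]
ft_force: [0.9, -0.2, 0.4]
width: 0.0601
grip_force: 0.0
time: 1.77
ee_pos: [0.4937, -0.0743, 0.2871]
eef_rot: [0.98, 0.199, -0.0, 0.0]
ft_force: [0.6, 0.4, 0.4]
width: 0.0602
grip_force: 0.0
time: 2.52
ee_pos: [0.4935, 0.1008, 0.2871]
eef_rot: [0.98, 0.201, -0.0, -0.0]
ft_force: [-0.1, -0.4, -1.3]
width: 0.0603
grip_force: 0.0
[[ 0.39328095  0.88677356  0.24282245  0.56008527]
 [-0.9194157   0.3799498   0.10155259  0.12895154]
 [-0.00220619 -0.26319347  0.96474055  0.48354641]
 [ 0.          0.          0.          1.        ]] 65.70646984690485 317.1134978023878 198.2427887331566
pivot [ 0.6028 -0.0241  0.045 ]
knob [ 0.5413 -0.0964  0.078 ]
corner stop L [0.4554 0.1425 0.012 ]
corner stop R [0.4049 0.0856 0.012 ]
```

View pics/w1.png

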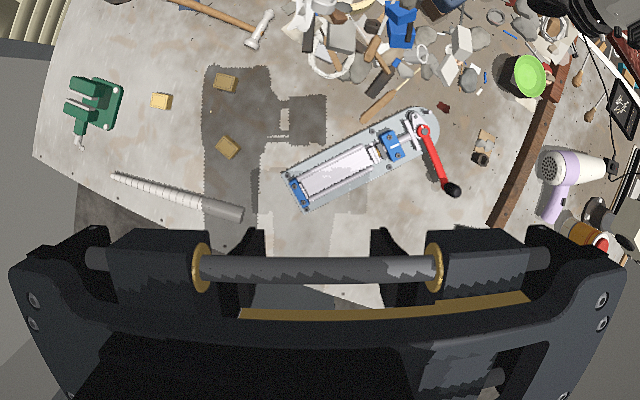

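The wrist view shows the clamp from (287,178) to (435,115), the knob at (453,189), and the blanks at (161,101), (225,81) and (227,147). Next I'll measure on an enlargement.

```bash
cat >> h.py <<'E'
def fish(c,u,v,z):
    f=200/np.tan(np.radians(c['vfov'])/2); x=u-c['cx'];y=v-c['cy'];R=np.hypot(x,y);t=R/f
    d=np.array([x/R*np.sin(t),-y/R*np.sin(t),-np.cos(t)]); d=c['T'][:3,:3]@d
    return c['T'][:3,3]+d*(z-c['T'][2,3])/d[2]
def blanks(c,ztop,box):
    hsv=cv2.cvtColor(c['pixels'],cv2.COLOR_BGR2HSV)
    m=cv2.inRange(hsv,(12,85,85),(32,255,255)); k=np.zeros_like(m);k[box[1]:box[3],box[0]:box[2]]=255;m&=k
    n,l,st,ce=cv2.connectedComponentsWithStats(m)
    for i in range(1,n):
        if st[i,4]>60:
            ys,xs=np.where(l==i); P=np.array([fish(c,x,y,ztop)[:2] for x,y in zip(xs,ys)])*1000
            (cx,cy),(w,h),a=cv2.minAreaRect(P.astype(np.float32))
            if w<h: ang=a+90
            else: ang=a
            print('px',ce[i].round(1),'ctr',round(cx,1),round(cy,1),'size',round(w,1),round(h,1),'long axis deg',round(ang,1),'mean',P.mean(0).round(1))
E
python3 - <<'E'
from h import *
c=load('w1.png')
blanks(c,.022,(140,60,255,170))
cv2.imwrite('pics/crop2.png',cv2.resize(c['pixels'][95:220,270:470],None,fx=4,fy=4,interpolation=cv2.INTER_CUBIC))
cv2.imwrite('pics/crop3.png',cv2.resize(c['pixels'][60:170,140:255],None,fx=5,fy=5,interpolation=cv2.INTER_CUBIC))
E
```

```text
px [225.1  82.1] ctr 556.5 279.4 size 24.1 36.6 long axis deg 96.0 mean [556.3 279.4]
px [161.1 100.8] ctr 494.1 374.3 size 24.0 40.1 long axis deg 99.0 mean [494.3 374. ]
px [227.5 146.6] ctr 465.2 239.1 size 34.1 27.5 long axis deg 71.2 mean [465.2 239. ]
```

View pics/crop2.png

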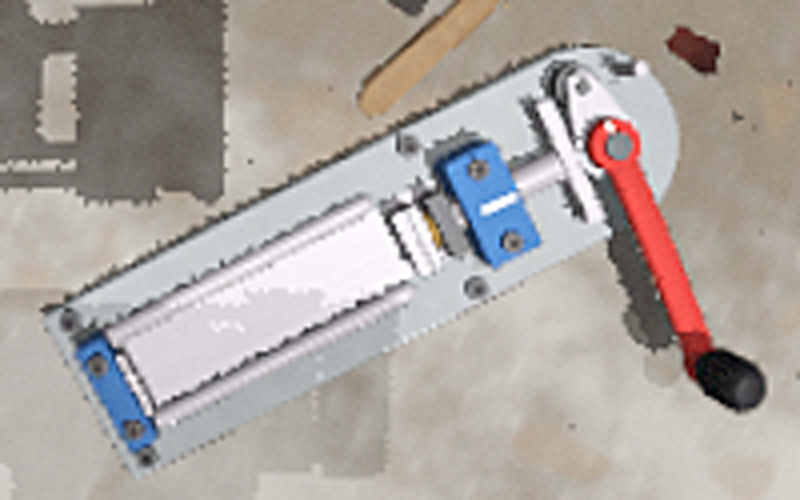

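View pics/crop3.png

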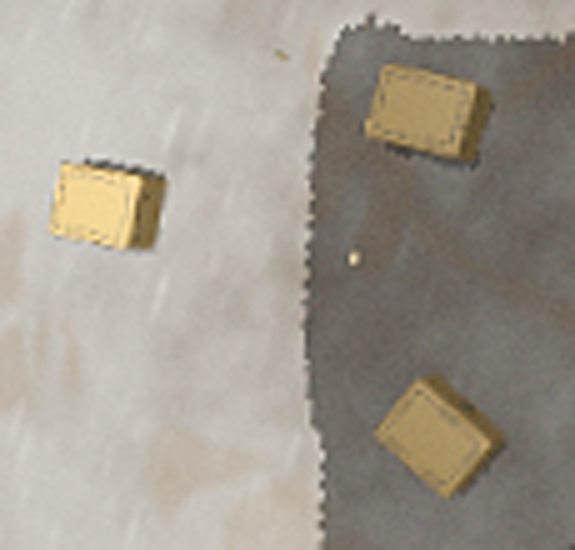

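```bash
python3 - <<'E'
from h import *
from scipy.optimize import least_squares
c=load('w1.png')
g=lambda u,v,s,ox,oy,z: fish(c,(u+.5)/s-.5+ox,(v+.5)/s-.5+oy,z)*1000
M=[((38,134),43,310,.012),((-38,134),137,477,.012),((0,-91),621,146,.05),((-95,-91),742,383,.078),
((22,-28),433,166,.037),((22,-50),495,138,.037),((-22,-50),540,243,.037),((-22,-28),492,268,.037)]
A=np.array([m[0] for m in M],float); B=np.array([g(u,v,4,270,95,z)[:2] for _,u,v,z in M])
R=lambda t:np.array([[np.cos(t),-np.sin(t)],[np.sin(t),np.cos(t)]])
f=lambda p:((A@R(p[2]).T+p[:2])-B).ravel()
s=least_squares(f,[500,50,.8],loss='soft_l1',f_scale=2); p=s.x
print('clamp',p[:2],np.degrees(p[2])); print(f(p).reshape(-1,2).round(1).tolist())
for y in (92.5,58.5,24.5): print(y,(R(p[2])@[0,y]+p[:2]).round(1))
print('pivot',R(p[2])@[0,-91]+p[:2],'knob',R(p[2])@[-95,-91]+p[:2],B[2:4])
for n,q in dict(A=[(60,163),(140,172),(128,248),(52,235)],B=[(387,65),(478,85),(463,158),(368,132)],C=[(377,434),(418,386),(488,450),(447,494)]).items():
    P=np.array([g(u,v,5,140,60,.022)[:2] for u,v in q]); e=np.diff(np.vstack([P,P[:1]]),axis=0)
    print(n,P.mean(0).round(1),np.linalg.norm(e,axis=1).round(1),np.degrees(np.arctan2(e[:,1],e[:,0])).round(1))
E
```

```text
clamp [535.25087543  36.19401852] 51.25873026150149
[[-3.1, 1.4], [-2.2, 1.8], [1.4, -0.4], [-0.5, -2.7], [2.4, -1.8], [0.4, 1.3], [0.8, -0.6], [-0.2, 0.3]]
92.5 [463.1  94.1]
58.5 [489.6  72.8]
24.5 [516.1  51.5]
pivot [606.22904152 -20.75420303] knob [546.77760143 -94.85228851] [[604.85556931 -20.37261844]
 [547.26045912 -92.16074337]]
A [493.2 378.8] [31.1 24.8 30.  23.8] [ -78.5 -168.8   99.6   14. ]
B [556.6 280.9] [30.3 22.8 32.1 21.5] [ -83.2 -169.1   94.6    6.2]
C [462.7 240.5] [20.2 29.8 19.2 29.4] [ -21.4 -110.2  157.    71.8]
```

```bash
python3 -m crank '{"steps":[[[-0.12,0.56,-0.6],[0,0,0.96]],[[-0.12,0.56,-0.6],[0,0,0.96]],[[-0.12,0.56,-0.6],[0,0,0.96]],[[-0.12,0.56,-0.6],[0,0,0.96]],[[-0.12,0.56,-0.6],[0,0,0.96]],[[-0.12,0.56,-0.6],[0,0,0.96]],[[-0.12,0.56,-0.6],[0,0,0.96]],[[-0.12,0.56,-0.6],[0,0,0.96]],[[-0.12,0.56,-0.6],[0,0,0.96]],[[-0.12,0.56,-0.6],[0,0,0.96]]]}' 50 20
python3 -m crank '{"steps":[[[0,0,-1],[0,0,0]],[[0,0,-1],[0,0,0]],[[0,0,0],[0,0,0]],[[0,0,0],[0,0,0]]]}'
python3 - <<'E'
from h import *
c=snap('wrist','w2.png'); s=monitor.read_state(); print(s['ee_pos'],s['eef_rot'],s['joint_positions'])
print(2*np.degrees(np.arctan2(s['eef_rot'][1],s['eef_rot'][0])))
blanks(c,.022,(0,0,640,400))
E
```

```text
time: 3.4
ee_pos: [0.4643, 0.2385, 0.1365]
eef_rot: [0.814, 0.581, -0.0, 0.0]
ft_force: [-0.1, 0.6, -0.8]
width: 0.0499
grip_force: 0.0
time: 3.73
ee_pos: [0.4636, 0.238, 0.0868]
eef_rot: [0.815, 0.58, -0.001, -0.0]
ft_force: [0.1, 0.5, 0.0]
width: 0.0502
grip_force: 0.0
[0.46443493 0.23874827 0.08809383] [ 8.14727827e-01  5.79843570e-01 -3.55890956e-05  3.32533856e-05] [ 0.15436467  0.28798218 -0.81466428  1.81972212  0.23036603  1.13182513
 -1.0723766 ]
70.87908190581149
px [476.7  49. ] ctr 647.2 322.5 size 101.3 14.0 long axis deg 83.4 mean [647.9 324.8]
px [583.7  18.8] ctr 818.6 337.7 size 50.7 18.5 long axis deg 84.0 mean [818.  339.4]
px [626.6  17.7] ctr 932.6 335.7 size 107.6 27.3 long axis deg 12.5 mean [926.3 338. ]
px [295.8  36.7] ctr 493.1 377.0 size 23.8 35.1 long axis deg 98.3 mean [492.9 376.8]
px [636.8  46.6] ctr 929.9 300.9 size 43.6 22.9 long axis deg 61.3 mean [933.5 297.6]
px [606.5  50.9] ctr 854.5 298.3 size 19.3 49.4 long axis deg 162.5 mean [848.3 298.1]
px [400.  118.6] ctr 554.0 282.7 size 27.3 32.4 long axis deg 95.3 mean [554.  282.5]
px [622.4 174.2] ctr 847.6 141.1 size 19.8 42.4 long axis deg 138.5 mean [848.3 140.2]
px [315.1 181.6] ctr 464.5 243.5 size 34.2 22.9 long axis deg 70.9 mean [467.3 253.5]
px [584.9 219.5] ctr 766.1 113.1 size 58.3 23.2 long axis deg 79.2 mean [762.9 107.2]
px [214.8 268. ] ctr 345.7 202.8 size 58.6 17.3 long axis deg 62.0 mean [344.7 204.1]
px [419.4 268.1] ctr 534.7 138.0 size 58.1 17.0 long axis deg 78.0 mean [536.1 138. ]
px [376.5 309.9] ctr 488.5 101.8 size 19.7 344.9 long axis deg 161.1 mean [486.2 100.8]
px [635.6 359.4] ctr 1048.5 -379.8 size 22.3 97.5 long axis deg 136.0 mean [1040.8 -373.8]
px [609.9 389. ] ctr 963.6 -424.0 size 69.4 34.7 long axis deg 87.6 mean [ 965.2 -428.7]
```

View pics/w2.png

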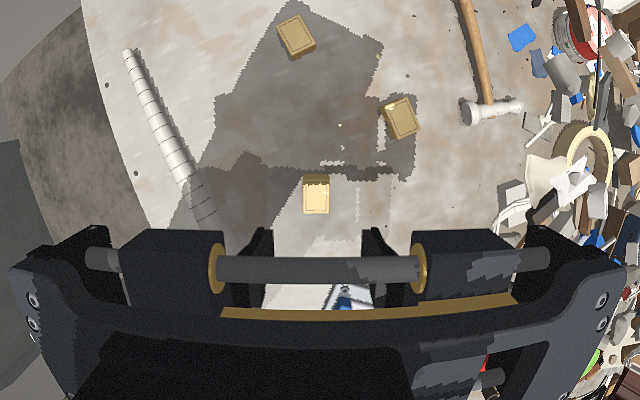

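Blank C at (316,198) is square between the fingers, and the other two at (296,37) and (400,118) agree with the earlier numbers. I'll grasp C.

```bash
python3 -m crank '{"steps":[[[0,0.12,-0.77],[0,0,0]],[[0,0,-0.77],[0,0,0]],[[0,0,-0.77],[0,0,0]],[[0,0,-0.77],[0,0,0]],[[0,0,0],[0,0,0]],[[0,0,0],[0,0,0]]]}' 50 20
python3 -m crank '{"steps":[[[0,0,0],[0,0,0]],[[0,0,0],[0,0,0]],[[0,0,0],[0,0,0]],[[0,0,0],[0,0,0]],[[0,0,0],[0,0,0]],[[0,0,0],[0,0,0]],[[0,0,0],[0,0,0]]]}' 18 25
```

```text
time: 4.28
ee_pos: [0.4645, 0.2424, 0.0115]
eef_rot: [0.815, 0.58, 0.0, 0.0]
ft_force: [-0.0, 0.6, 1.0]
width: 0.0501
grip_force: 0.0
time: 4.87
ee_pos: [0.4639, 0.2425, 0.0105]
eef_rot: [0.814, 0.58, 0.0, 0.0]
ft_force: [0.5, -0.7, 0.1]
width: 0.0192
grip_force: 0.0
```

```bash
python3 - <<'E'
from h import *
c=snap('wrist','w3.png'); s=monitor.read_state(); print(s['ee_pos'],s['width'],s['grip_force'])
blanks(c,.022,(100,0,450,250))
im=c['pixels'][0:300,100:540]; cv2.imwrite('pics/w3c.png',cv2.resize(im,None,fx=1.6,fy=1.6))
E
```

```text
[0.46385046 0.24251784 0.01041115] 0.019408572407677915 0.0
px [291.   18.9] ctr 493.3 375.8 size 23.8 35.0 long axis deg 98.4 mean [492.6 372.8]
px [428.3 131.4] ctr 553.1 283.1 size 28.2 33.2 long axis deg 96.3 mean [550.4 281.2]
px [316.4 220.9] ctr 465.3 246.0 size 32.6 23.0 long axis deg 71.0 mean [466.  249.1]
```

View pics/w3c.png

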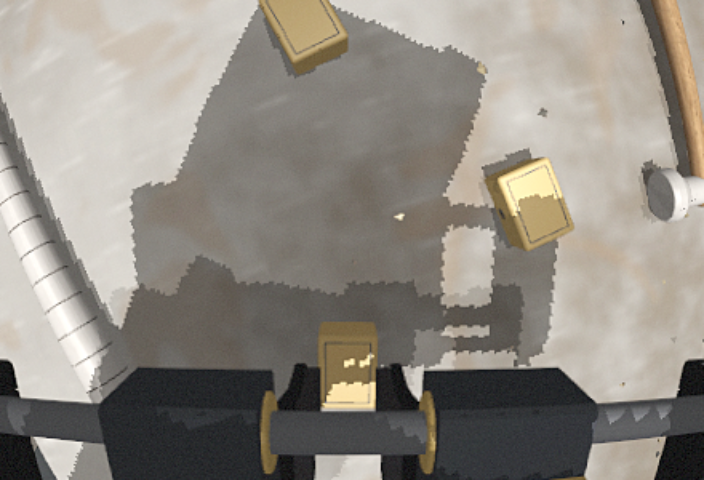

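The crop shows C at (348,365) with the fingers at both sides, but the reading is 19 mm with no grip force. I'll command it fully closed and check again.

```bash
python3 -m crank '{"steps":[[[0,0,0],[0,0,0]],[[0,0,0],[0,0,0]],[[0,0,0],[0,0,0]],[[0,0,0],[0,0,0]]]}' 0 25
```

```text
time: 5.25
ee_pos: [0.4639, 0.2425, 0.0104]
eef_rot: [0.814, 0.58, 0.0, 0.0]
ft_force: [0.3, -0.7, -0.3]
width: 0.0027
grip_force: 0.0
```

```bash
cat >> h.py <<'E'
def cloud(c):
    f=200/np.tan(np.radians(c['vfov'])/2); v,u=np.mgrid[0:400,0:640]; x=u-c['cx'];y=v-c['cy'];R=np.hypot(x,y)+1e-9;t=R/f
    d=np.stack([x/R*np.tan(t),-y/R*np.tan(t),-np.ones_like(R)],-1)*c['z_map'][...,None]
    return d@c['T'][:3,:3].T+c['T'][:3,3]
def toolframe(P,s):
    from scipy.spatial.transform import Rotation as Ro
    return (P-s['ee_pos'])@Ro.from_quat(s['eef_rot']).as_matrix()
E
python3 - <<'E'
from h import *
c=snap('wrist','w4.png'); s=monitor.read_state(); print(s['width'])
P=cloud(c); Q=toolframe(P,s)*1000
blanks(c,.022,(250,150,380,260))
for v in range(190,270,6): print(v,[tuple(Q[v,u].round(0).astype(int).tolist()) for u in range(285,352,8)])
cv2.imwrite('pics/w4c.png',cv2.resize(c['pixels'][150:320,220:420],None,fx=3.5,fy=3.5))
E
```

```text
0.001545336115130363
px [317.  216.5] ctr 465.2 245.7 size 33.3 22.9 long axis deg 71.0 mean [467.3 251.8]
px [297.2 252.5] ctr 446.8 232.8 size 10.3 4.0 long axis deg 69.4 mean [446.8 232.4]
px [337.1 252.6] ctr 471.6 224.2 size 10.3 4.0 long axis deg 72.6 mean [471.6 223.8]
190 [(21, -22, 12), (21, -17, 12), (22, -11, 11), (21, -5, 12), (22, 0, 10), (22, 6, 11), (22, 11, 10), (21, 17, 12), (21, 22, 12)]
196 [(17, -22, 11), (17, -17, 13), (17, -11, 11), (17, -5, 11), (17, 0, 11), (17, 6, 12), (17, 11, 11), (18, 17, 10), (17, 22, 11)]
202 [(13, -22, 12), (13, -17, 12), (14, -11, 7), (15, -5, 5), (15, 0, 5), (15, 6, 5), (15, 11, 6), (13, 17, 10), (13, 23, 12)]
208 [(9, -22, 10), (8, -17, 12), (14, -10, -6), (14, -5, -7), (14, 0, -7), (14, 5, -6), (14, 10, -6), (9, 17, 11), (8, 23, 12)]
214 [(4, -23, 12), (4, -17, 11), (11, -10, -11), (11, -5, -11), (11, 0, -11), (11, 5, -10), (11, 10, -11), (4, 17, 11), (4, 23, 11)]
220 [(0, -23, 11), (0, -17, 10), (7, -10, -10), (7, -5, -10), (7, 0, -11), (7, 5, -10), (7, 10, -9), (-1, 17, 12), (0, 23, 11)]
226 [(-5, -23, 10), (-5, -17, 11), (3, -10,
[... 373 characters left out ...]
38, -8, -118), (38, -6, -119), (12, -7, -59), (10, -4, -54), (-10, 0, -10), (10, 4, -54), (11, 8, -57), (38, 7, -118), (72, 0, -196)]
250 [(38, -8, -124), (38, -6, -122), (12, -7, -65), (10, -4, -61), (-13, 0, -11), (10, 4, -62), (12, 8, -66), (39, 7, -124), (38, 9, -122)]
256 [(37, -8, -125), (37, -6, -124), (11, -7, -71), (10, -3, -68), (-29, 0, 11), (10, 4, -68), (11, 7, -71), (37, 7, -125), (37, 9, -125)]
262 [(37, -8, -128), (37, -6, -127), (33, -4, -119), (32, -2, -119), (33, 0, -120), (33, 3, -119), (33, 5, -119), (36, 7, -126), (37, 8, -128)]
268 [(35, -8, -128), (36, -6, -128), (32, -4, -121), (31, -2, -120), (32, 0, -121), (32, 3, -121), (31, 5, -120), (35, 6, -127), (35, 8, -127)]
```

View pics/w4c.png

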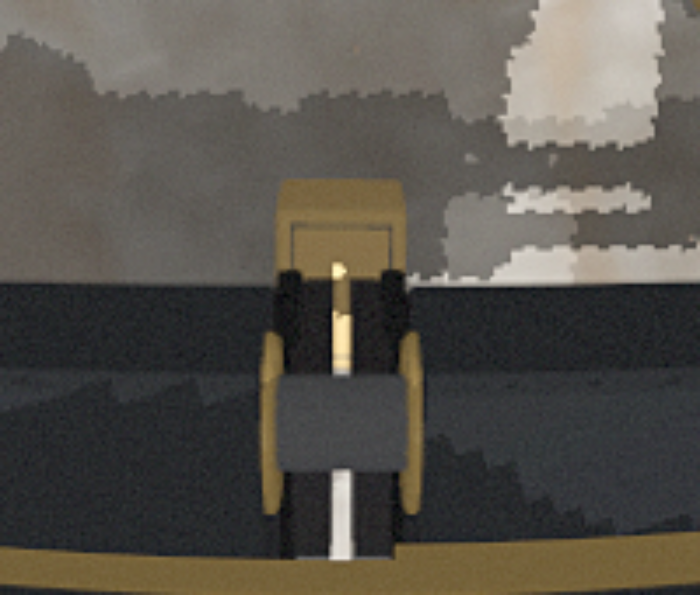

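The fingers in this crop ((290..395, 275), closed) sit over the block. The depth readings put their ends about 35 mm above the reported TCP, so I'll measure that offset.

```bash
python3 - <<'E'
from h import *
s=monitor.read_state()
for fn,e in (('w4.png',s['ee_pos']),('w3.png',[0.46385,0.24252,0.01041]),('w2.png',[.46443,.23875,.08809])):
    c=load(fn); q=dict(s); q['ee_pos']=np.array(e); Q=toolframe(cloud(c),q)*1000
    m=(np.abs(Q[...,0])<25)&(Q[...,2]<-13)&(Q[...,2]>-75)&(c['z_map']>0)&(np.abs(Q[...,1])<60)
    for sg in (-1,1):
        P=Q[m&(sg*Q[...,1]>0)]; P=P[np.argsort(-P[:,2])]; print(fn,len(P),P[:6].round(1).tolist(),P[:,1].min().round(1),P[:,1].max().round(1))
print(s['joint_positions'],s['ft_force'])
c=cams.camera('scene'); f=200/np.tan(np.radians(c['vfov'])/2)
v,u=np.mgrid[0:400,0:640]; D=np.stack([(u-c['cx'])/f,-(v-c['cy'])/f,-np.ones(u.shape)],-1)*c['z_map'][...,None]
W=D@c['T'][:3,:3].T+c['T'][:3,3]; Q=toolframe(W,s)*1000
m=(np.abs(Q[...,0])<40)&(np.abs(Q[...,1])<60)&(Q[...,2]<-5)&(Q[...,2]>-120)
P=Q[m]; print(len(P)); P=P[np.argsort(-P[:,2])]; print(P[::max(1,len(P)//40)].round(0).astype(int).tolist())
E
```

```text
w4.png 450 [[9.6, -4.3, -32.7], [9.9, -2.6, -33.6], [10.0, -1.4, -33.8], [10.0, -4.8, -33.9], [10.0, -3.7, -34.0], [11.2, -7.0, -34.0]] -9.9 -1.2
w4.png 461 [[9.9, 5.3, -33.6], [11.2, 9.8, -33.9], [10.0, 4.7, -33.9], [11.3, 8.1, -34.1], [10.1, 1.9, -34.1], [10.1, 2.5, -34.2]] 1.7 10.4
w3.png 657 [[11.1, -17.7, -33.7], [11.2, -14.9, -33.9], [10.0, -13.2, -34.0], [10.1, -9.8, -34.2], [10.1, -10.9, -34.3], [10.2, -9.2, -34.4]] -20.3 -8.9
w3.png 630 [[9.8, 11.6, -33.5], [9.9, 12.7, -33.6], [11.2, 16.0, -33.8], [10.1, 13.8, -34.1], [11.3, 17.1, -34.2], [10.2, 10.4, -34.3]] 10.0 20.9
w2.png 753 [[10.2, -30.7, -32.7], [9.0, -29.1, -32.8], [7.3, -25.1, -32.8], [9.1, -26.7, -32.8], [6.7, -25.1, -32.8], [9.1, -25.6, -32.9]] -37.3 -24.6
w2.png 766 [[8.8, 28.1, -32.2], [6.5, 24.8, -32.4], [8.9, 26.9, -32.4], [10.7, 33.2, -32.5], [7.8, 24.7, -32.6], [10.2, 32.0, -32.7]] 24.4 37.4
[ 0.09904259  0.39670055 -0.77460835  1.88449007  0.32882859  0.99164443
 -1.15205087] [ 0.81388336 -0.80406175  0.02862512]
85
[[-7, -13, -6], [11, -2, -7], [14, -5, -8], [12, -13, -9], [14, 4, -10], [12, 1, -11], [7, 2, -11], [0, -10, -11], [5, -1, -12], [12, 11, -12], [3, -3, -12], [5, 9, -13], [13, 5, -13], [3, -9, -14], [3, 1, -14], [-1, -9, -15], [11, -3, -15], [8, 5, -15], [11, 7, -17], [6, -9, -37], [-13, -8, -39], [11, -10, -44], [10, -8, -46], [-5, -11, -51], [-1, -12, -56], [12, 9, -103], [32, 5, -111], [18, 6, -112], [37, 19, -112], [31, -32, -113], [37, 28, -114], [37, 32, -115], [36, -10, -116], [38, 12, -116], [31, 50, -117], [37, 4, -117], [19, -33, -117], [37, -6, -118], [37, 14, -118], [31, 44, -118], [18, 6, -119], [36, -33, -119], [37, 33, -120]]
```

Two cameras agree that the real fingertips end 33 mm short of the reported TCP. From here I'll command TCP z = tip height − 0.033. Retrying the grasp.

```bash
python3 -m crank '{"steps":[[[0,0,0],[0,0,0]],[[0,0,0],[0,0,0]],[[0,0,0],[0,0,0]],[[0,0,0],[0,0,0]],[[0,0,0],[0,0,0]],[[0,0,0],[0,0,0]],[[0,0,0],[0,0,0]],[[0,0,-0.4],[0,0,0]],[[0,0,-0.4],[0,0,0]],[[0,0,-0.46],[0,0,0]]]}' 45 25
python3 -m crank '{"steps":[[[0,0,0],[0,0,0]],[[0,0,0],[0,0,0]],[[0,0,0],[0,0,0]],[[0,0,0],[0,0,0]],[[0,0,0],[0,0,0]],[[0,0,0],[0,0,0]],[[0,0,0],[0,0,0]]]}' 15 25
```

```text
time: 6.18
ee_pos: [0.4638, 0.2424, -0.0223]
eef_rot: [0.814, 0.58, 0.0, 0.0]
ft_force: [-0.5, 0.6, -0.3]
width: 0.0443
grip_force: 0.0
time: 6.77
ee_pos: [0.4641, 0.2427, -0.0208]
eef_rot: [0.814, 0.58, 0.0, 0.0]
ft_force: [-0.9, 0.1, 0.1]
width: 0.0238
grip_force: 25.0
```

```bash
python3 -m crank '{"steps":[[[0,0,0.8],[0,0,0]],[[0,0,0.8],[0,0,0]],[[0,0,0.8],[0,0,0.88]],[[0.14,-0.485,0.8],[0,0,0.88]],[[0.14,-0.485,0.8],[0,0,0.88]],[[0.14,-0.485,0],[0,0,0.88]],[[0.14,-0.485,0],[0,0,0.88]],[[0.14,-0.485,0],[0,0,0.88]],[[0.14,-0.485,0],[0,0,0.88]],[[0.14,-0.485,0],[0,0,0.88]]]}' &&
python3 -m crank '{"steps":[[[0.14,-0.485,0],[0,0,0.88]],[[0.14,-0.485,0],[0,0,0.88]],[[0.14,-0.485,0],[0,0,0.88]],[[0.14,-0.485,0],[0,0,0.88]],[[0.14,-0.485,0],[0,0,0.88]],[[0.14,-0.485,0],[0,0,0.88]],[[0.14,-0.485,0],[0,0,0.88]],[[0.14,-0.485,0],[0,0,0.88]],[[0.12,-0.97,0],[0,0,0]],[[0,0,0],[0,0,0]]]}'
python3 - <<'E'
from h import *
c=snap('wrist','w5.png'); s=monitor.read_state(); print(s['ee_pos'],2*np.degrees(np.arctan2(s['eef_rot'][1],s['eef_rot'][0])),s['joint_positions'],s['grip_force'])
cv2.imwrite('pics/w5c.png',cv2.resize(c['pixels'][20:240,180:460],None,fx=2.8,fy=2.7,interpolation=cv2.INTER_CUBIC))
E
```

```text
time: 7.6
ee_pos: [0.4884, 0.1569, 0.0789]
eef_rot: [0.599, 0.801, -0.0, 0.0]
ft_force: [-0.3, -0.1, -1.4]
width: 0.0236
grip_force: 25.0
time: 8.43
ee_pos: [0.5198, 0.0313, 0.0784]
eef_rot: [0.333, 0.943, -0.001, 0.0]
ft_force: [-0.5, -0.4, -1.2]
width: 0.0236
grip_force: 25.0
[0.5195121  0.03358416 0.07858877] 141.11859383645367 [ 0.65730512  0.33240171 -0.93205693  1.82894317  0.29502523  1.12772976
  0.51484816] 24.994754791259766
```

```bash
cat > cl.py <<'E'
from h import *
def clampfit(fn):
    c=load(fn); W=cloud(c)*1000; p=np.array([535.25,36.19]); t=np.radians(51.26)
    R=np.array([[np.cos(t),-np.sin(t)],[np.sin(t),np.cos(t)]])
    C=(W[...,:2]-p)@R; z=W[...,2]
    hsv=cv2.cvtColor(c['pixels'],cv2.COLOR_BGR2HSV); blue=cv2.inRange(hsv,(100,110,50),(125,255,255))>0
    ok=(c['z_map']>0)
    def span(a,b,lab):
        print(lab,len(a),'range 1/99%',np.percentile(a,[1,99]).round(1),np.percentile(b,[1,99]).round(1))
    m=ok&blue&(abs(C[...,0])<50)&(C[...,1]>90)&(C[...,1]<150)&(abs(z-32)<4); span(C[m][:,0],C[m][:,1],'stop top x,y'); 
    (cx,cy),(w,h),a=cv2.minAreaRect(C[m].astype(np.float32)); print('stop rect',cx,cy,w,h,a)
    # base lateral edges per y-slice
    for y in range(10,140,12):
        m=ok&(abs(C[...,1]-y)<4)&(abs(C[...,0])<60)
        X=C[m][:,0];Z=z[m]; b=X[(Z>8)&(Z<16)]; r=X[(Z>17.5)&(Z<24)]
        if len(b)>10: print(y,'base',np.percentile(b,[1,99]).round(1),'rods',[ (round(float(np.median(q)),1),len(q)) for q in (r[r<0],r[r>0]) if len(q)])
    m=ok&(abs(C[...,0])<30)&(z>7)&(z<16)&(C[...,1]>115)&(C[...,1]<150); print('base end y',np.percentile(C[m][:,1],99).round(1),len(C[m]))
import sys
clampfit(sys.argv[1])
E
python3 cl.py w5.png; python3 cl.py w1.png
```

```text
stop top x,y 727 range 1/99% [-23.6  20.7] [112.5 124.8]
stop rect -1.3713455200195312 118.68682098388672 12.9125394821167 44.60234451293945 89.5639419555664
10 base [-39.6  35. ] rods [(-20.8, 69), (17.2, 60)]
22 base [-39.3  35.5] rods [(-20.7, 65), (16.9, 62)]
34 base [-39.   35.1] rods [(-20.5, 74), (17.3, 67)]
46 base [-38.8  35.5] rods [(-20.4, 72), (17.1, 77)]
58 base [-39.5  35.2] rods [(-20.4, 74), (17.0, 71)]
70 base [-39.2  35.8] rods [(-20.3, 65), (16.8, 58)]
82 base [-38.2  35.7] rods [(-20.2, 75), (17.4, 75)]
94 base [-38.9  35.4] rods [(-20.2, 69), (17.5, 69)]
106 base [-38.8  35.6] rods [(-19.3, 93), (16.5, 86)]
118 base [-39.   36.4] rods []
130 base [-38.8  35.5] rods []
base end y 133.1 562
stop top x,y 179 range 1/99% [-22.8  21.6] [112.5 124.6]
stop rect -0.7102012634277344 118.5702133178711 45.326786041259766 12.386356353759766 0.08397229760885239
10 base [-37.8  36.3] rods [(-20.0, 14), (17.7, 15)]
22 base [-37.7  35.9] rods [(-19.5, 18), (17.6, 21)]
34 base [-38.1  36.1] rods [(-20.1, 19), (17.5, 18)]
46 base [-37.6  35.7] rods [(-19.6, 20), (18.1, 20)]
58 base [-38.6  36.6] rods [(-19.7, 20), (17.7, 20)]
70 base [-39.2  36. ] rods [(-19.4, 17), (17.9, 18)]
82 base [-38.1  35.8] rods [(-20.4, 22), (18.1, 22)]
94 base [-38.2  36.4] rods [(-19.6, 19), (17.1, 20)]
106 base [-38.6  36.2] rods [(-18.2, 27), (17.1, 21)]
118 base [-38.6  36.7] rods [(22.3, 4)]
130 base [-37.5  36. ] rods [(-33.1, 1)]
base end y 133.9 152
```

View pics/w5c.png

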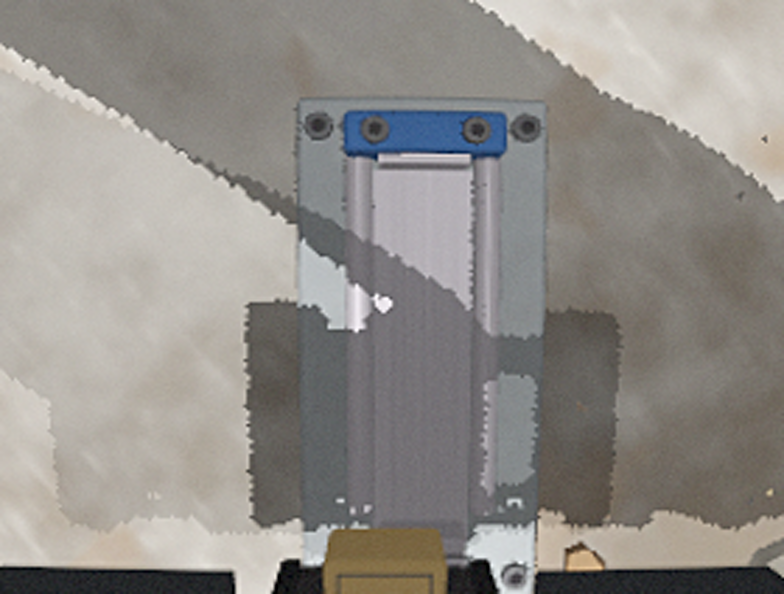

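The crop shows the clamp square to the tool, with the rods at x≈360 and 487, the stop face at y≈160 and the held blank at (386,560). The channel midline is 1.5 mm off my estimate, so I'll correct for that and go above slot 1.

```bash
python3 -m crank '{"steps":[[[-0.58,0.6,0],[0,0,0]],[[-0.58,0.6,0],[0,0,0]],[[-0.58,0.6,-0.6],[0,0,0]],[[-0.57,0.58,-0.7],[0,0,0]],[[0,0,-0.7],[0,0,0]],[[0,0,-0.7],[0,0,0]],[[0,0,0],[0,0,0]],[[0,0,0],[0,0,0]],[[0,0,0],[0,0,0]]]}'
python3 - <<'E'
from h import *
s=monitor.read_state(); print(s['ee_pos'],s['eef_rot'])
c=snap('wrist','w6.png'); Q=toolframe(cloud(c),s)*1000; z=cloud(c)[...,2]*1000
hsv=cv2.cvtColor(c['pixels'],cv2.COLOR_BGR2HSV); ok=c['z_map']>0
for x in (5,10,14,20,24,30):
    m=ok&(abs(Q[...,0]-x)<2.5)&(abs(Q[...,1])<60); Y=Q[m][:,1];Z=z[m]
    b=Y[(Z>8)&(Z<15)];r=Y[(Z>17.5)&(Z<24)]; k=Y[(Z>45)&(Z<62)]
    print(x,len(Y),'base',(b.min().round(1),b.max().round(1)) if len(b) else 0,'rods',[(round(float(np.median(q)),1),len(q)) for q in (r[r<0],r[r>0]) if len(q)],'blk',(k.min().round(1),k.max().round(1)) if len(k) else 0)
m=ok&(abs(Q[...,1])<12)&(abs(z-32)<3); print('stop top x range',np.percentile(Q[m][:,0],[2,98]))
m=ok&(abs(Q[...,1])<9)&(z>40)&(z<70)&(Q[...,0]<40); print('block front x',np.percentile(Q[m][:,0],[50,98]),len(Q[m]))
E
```

```text
time: 9.23
ee_pos: [0.462, 0.0964, 0.0122]
eef_rot: [0.331, 0.944, 0.0, 0.0]
ft_force: [-0.7, 0.2, -0.8]
width: 0.0235
grip_force: 25.0
[0.46200595 0.09638172 0.01223182] [3.30715290e-01 9.43730497e-01 3.10296938e-04 2.22637886e-04]
5 1574 base (np.float64(-40.9), np.float64(35.5)) rods [(-21.4, 62), (16.7, 57)] blk (np.float64(-11.2), np.float64(12.6))
10 2732 base (np.float64(-40.5), np.float64(35.1)) rods [(-21.5, 61), (16.0, 70)] blk (np.float64(-20.1), np.float64(21.4))
14 1808 base (np.float64(-40.4), np.float64(35.5)) rods [(-21.4, 36), (15.9, 38)] blk (np.float64(-19.6), np.float64(20.4))
20 4891 base (np.float64(-40.6), np.float64(35.4)) rods [] blk 0
24 32215 base (np.float64(-40.6), np.float64(35.1)) rods [] blk 0
30 8476 base (np.float64(-40.1), np.float64(35.4)) rods [(-13.7, 69), (9.1, 47)] blk 0
stop top x range [13.42059621 29.88329056]
block front x [ 7.43521967 13.91054244] 1235
```

```bash
python3 -m crank '{"steps":[[[-0.03,-0.13,0],[0,0,0]],[[0,0,0],[0,0,0]],[[0,0,-0.3],[0,0,0]],[[0,0,-0.3],[0,0,0]],[[0,0,-0.2],[0,0,0]],[[0,0,0],[0,0,0]],[[0,0,0],[0,0,0]]]}'
```

```text
time: 9.87
ee_pos: [0.4605, 0.0928, -0.0093]
eef_rot: [0.331, 0.944, -0.0, -0.001]
ft_force: [-0.7, 1.0, -1.7]
width: 0.0236
grip_force: 25.0
```

```bash
python3 -m crank '{"steps":[[[0,0,0],[0,0,0]],[[0,0,0],[0,0,0]],[[0,0,0],[0,0,0]],[[0,0,0],[0,0,0]],[[0,0,0],[0,0,0]],[[0,0,0.7],[0,0,0]],[[0,0,0.8],[0,0,0]],[[0,0,0.8],[0,0,0]]]}' 45 25 &&
python3 -m crank '{"steps":[[[0.37,0.75,0],[0,0,-0.91]],[[0.37,0.75,0],[0,0,-0.91]],[[0.37,0.75,0],[0,0,-0.91]],[[0.37,0.75,0],[0,0,-0.91]],[[0.37,0.75,0],[0,0,-0.91]],[[0.37,0.75,0],[0,0,-0.91]],[[0.37,0.75,0],[0,0,-0.91]],[[0.37,0.75,0],[0,0,-0.91]],[[0.37,0.75,0],[0,0,-0.91]],[[0.37,0.75,0],[0,0,-0.91]]]}' &&
python3 -m crank '{"steps":[[[0,0,0],[0,0,0]],[[0,0,0],[0,0,0]],[[0,0,0],[0,0,0]]]}'
cat > bl.py <<'E'
from h import *
import sys
s=monitor.read_state(); print(s['ee_pos'],2*np.degrees(np.arctan2(s['eef_rot'][1],s['eef_rot'][0])))
c=snap('wrist',sys.argv[1]); W=cloud(c)*1000; Q=toolframe(W/1000,s)*1000
m=(c['z_map']>0)&(abs(W[...,2]-22)<3)&(abs(Q[...,1])<45)&(abs(Q[...,0])<50)
m=cv2.morphologyEx(m.astype(np.uint8),cv2.MORPH_OPEN,np.ones((3,3)))
n,l,st,ce=cv2.connectedComponentsWithStats(m)
for i in range(1,n):
    if st[i,4]>100:
        k=l==i; (cx,cy),(w,h),a=cv2.minAreaRect(Q[k][:,:2].astype(np.float32)); print('tool-frame top: ctr',round(cx,1),round(cy,1),'size',round(w,1),round(h,1),'ang',round(a,1),'n',st[i,4],'px',ce[i].round())
E
python3 bl.py w7.png
```

```text
time: 10.53
ee_pos: [0.4604, 0.0928, 0.0494]
eef_rot: [0.331, 0.944, 0.0, -0.001]
ft_force: [1.1, -0.1, -0.1]
width: 0.0446
grip_force: 0.0
time: 11.37
ee_pos: [0.5537, 0.281, 0.0486]
eef_rot: [0.672, 0.741, -0.0, 0.0]
ft_force: [-0.7, -0.0, 0.6]
width: 0.045
grip_force: 0.0
time: 11.62
ee_pos: [0.5531, 0.2795, 0.0486]
eef_rot: [0.67, 0.743, -0.0, 0.0]
ft_force: [-0.5, -0.1, -0.1]
width: 0.0448
grip_force: 0.0
[0.55314308 0.27954026 0.0485913 ] 95.92944197194372
tool-frame top: ctr 2.5 3.1 size 23.4 31.7 ang 89.0 n 1202 px [321. 208.]
```

```bash
python3 -m crank '{"steps":[[[0.11,0.11,-0.7],[0,0,0]],[[0,0,-0.7],[0,0,0]],[[0,0,-0.7],[0,0,0]],[[0,0,-0.68],[0,0,0]],[[0,0,0],[0,0,0]]]}' &&
python3 -m crank '{"steps":[[[0,0,0],[0,0,0]],[[0,0,0],[0,0,0]],[[0,0,0],[0,0,0]],[[0,0,0],[0,0,0]],[[0,0,0],[0,0,0]],[[0,0,0],[0,0,0]]]}' 15 25
```

```text
time: 12.08
ee_pos: [0.5544, 0.2802, -0.0238]
eef_rot: [0.67, 0.742, -0.002, -0.001]
ft_force: [-0.4, -1.0, -0.3]
width: 0.0448
grip_force: 0.0
time: 12.58
ee_pos: [0.5567, 0.2831, -0.0195]
eef_rot: [0.67, 0.742, 0.001, 0.0]
ft_force: [-1.8, -1.1, 7.0]
width: 0.0235
grip_force: 25.0
```

```bash
python3 -m crank '{"steps":[[[0,0,0.8],[0,0,0]],[[0,0,0.8],[0,0,0]],[[0,0,0.8],[0,0,0]],[[-0.27,-0.85,0.8],[0,0,0.9]],[[-0.27,-0.85,0],[0,0,0.9]],[[-0.27,-0.85,0],[0,0,0.9]],[[-0.27,-0.85,0],[0,0,0.9]],[[-0.27,-0.85,0],[0,0,0.9]],[[-0.27,-0.85,0],[0,0,0.9]],[[-0.27,-0.85,0],[0,0,0.9]]]}' &&
python3 -m crank '{"steps":[[[-0.27,-0.85,0],[0,0,0.9]],[[-0.27,-0.85,0],[0,0,0.9]],[[-0.27,-0.85,0],[0,0,0.9]],[[0,0,-0.6],[0,0,0]],[[0,0,-0.6],[0,0,0]],[[0,0,-0.6],[0,0,0]],[[0,0,0],[0,0,0]],[[0,0,0],[0,0,0]],[[0,0,0],[0,0,0]]]}'
cat > al.py <<'E'
from h import *
import sys
s=monitor.read_state(); print(s['ee_pos'],2*np.degrees(np.arctan2(s['eef_rot'][1],s['eef_rot'][0])))
e=s['ee_pos'][:2]*1000-[535.25,36.19]; print('est frame x,y',e@[.6258,.78],e@[-.78,.6258])
c=snap('wrist',sys.argv[1]); W=cloud(c); Q=toolframe(W,s)*1000; z=W[...,2]*1000; ok=c['z_map']>0
for x in (14,20,26,34):
    m=ok&(abs(Q[...,0]-x)<3)&(abs(Q[...,1])<60); Y=Q[m][:,1];Z=z[m]
    b=Y[(Z>8)&(Z<15)];r=Y[(Z>17.5)&(Z<22)]
    print(x,'base mid',round((b.min()+b.max())/2,1),'rods mid',round((np.median(r[r<0])+np.median(r[r>0]))/2,1))
zt=float(sys.argv[2])
m=ok&(abs(z-zt)<3)&(abs(Q[...,1])<14)&(Q[...,0]<25); print('held blk: y',np.percentile(Q[m][:,1],[1,99]).round(1),'front x',np.percentile(Q[m][:,0],99).round(1),m.sum())
m=ok&(abs(z-34)<2.5)&(abs(Q[...,1])<16)&(Q[...,0]>12); print('row blk: y',np.percentile(Q[m][:,1],[1,99]).round(1),'x',np.percentile(Q[m][:,0],[1,99]).round(1),m.sum())
E
python3 al.py w8.png 57
```

```text
time: 13.42
ee_pos: [0.5083, 0.1331, 0.0593]
eef_rot: [0.442, 0.897, -0.0, 0.0]
ft_force: [0.5, -0.4, -1.0]
width: 0.0236
grip_force: 25.0
time: 14.17
ee_pos: [0.489, 0.0708, 0.0152]
eef_rot: [0.335, 0.942, 0.0, 0.0]
ft_force: [-0.4, -0.6, -1.9]
width: 0.0231
grip_force: 25.0
[0.48900437 0.07078838 0.01516309] 140.89486235119188
est frame x,y -1.9537740927510114 57.72325733926044
14 base mid 0.1 rods mid 0.4
20 base mid 0.5 rods mid 0.1
26 base mid 0.0 rods mid 0.2
34 base mid 0.4 rods mid 0.1
held blk: y [-11.4  12.4] front x 14.9 1446
row blk: y [-14.9  15.1] x [14.8 65.3] 2508
```

```bash
python3 -m crank '{"steps":[[[0,0,-0.3],[0,0,0]],[[0,0,-0.3],[0,0,0]],[[0,0,-0.3],[0,0,0]],[[0,0,0],[0,0,0]],[[0,0,0],[0,0,0]]]}' &&
python3 -m crank '{"steps":[[[0,0,0],[0,0,0]],[[0,0,0],[0,0,0]],[[0,0,0],[0,0,0]],[[0,0,0],[0,0,0]],[[0,0,0],[0,0,0]],[[0,0,0.7],[0,0,0]],[[0,0,0.8],[0,0,0]],[[0,0,0.8],[0,0,0]],[[0,0,0],[0,0,0]],[[0,0,0],[0,0,0]]]}' 45 25
python3 - <<'E'
from h import *
s=monitor.read_state(); c=snap('wrist','w9.png'); W=cloud(c); Q=toolframe(W,s)*1000; z=W[...,2]*1000
hsv=cv2.cvtColor(c['pixels'],cv2.COLOR_BGR2HSV); y=cv2.inRange(hsv,(12,60,60),(34,255,255))>0
m=(c['z_map']>0)&y&(abs(Q[...,1])<18)&(abs(Q[...,0])<70)&(z>15)
print('z pcts',np.percentile(z[m],[5,25,50,75,95]).round(1))
for x in range(-5,55,3):
    k=m&(abs(Q[...,0]-x)<1.5)&(z>25)
    if k.sum()>5: print(x,k.sum(),np.median(z[k]).round(1),np.percentile(Q[k][:,1],[2,98]).round(1))
E
```

```text
time: 14.63
ee_pos: [0.4883, 0.0705, -0.0088]
eef_rot: [0.335, 0.942, 0.0, -0.0]
ft_force: [0.0, -0.2, -2.2]
width: 0.0237
grip_force: 25.0
time: 15.47
ee_pos: [0.4894, 0.0702, 0.0501]
eef_rot: [0.335, 0.942, 0.0, 0.001]
ft_force: [0.6, -0.1, 0.1]
width: 0.0451
grip_force: 0.0
z pcts [ 31.2  32.6  33.4 181.3 184.2]
-5 124 32.8 [-10.9  11.5]
-2 123 33.0 [-11.2  11.1]
1 126 32.8 [-11.2  11.4]
4 124 33.0 [-11.5  11.3]
7 136 32.9 [-11.8  11.3]
10 132 33.1 [-11.8  11.2]
13 133 32.9 [-11.7  10.8]
16 140 31.5 [-11.   10.7]
19 58 32.8 [-10.9  10.4]
22 851 181.4 [-16.9  17.2]
25 933 182.7 [-17.3  17.2]
28 134 32.9 [-11.6  11. ]
31 138 33.1 [-12.2  11. ]
34 151 32.9 [-12.1  10.9]
37 142 33.1 [-12.1  10.9]
40 136 32.9 [-12.1  10.9]
43 135 32.9 [-12.   10.9]
46 163 33.1 [-12.   10.8]
49 148 32.7 [-11.4  10.2]
52 9 25.5 [-3.3  9.6]
```

```bash
python3 -m crank '{"steps":[[[0.01,0.94,0],[0,0,-0.65]],[[0.01,0.94,0],[0,0,-0.65]],[[0.01,0.94,0],[0,0,-0.65]],[[0.01,0.94,0],[0,0,-0.65]],[[0.01,0.94,0],[0,0,-0.65]],[[0.01,0.94,0],[0,0,-0.65]],[[0.01,0.94,0],[0,0,-0.65]],[[0.01,0.94,0],[0,0,-0.65]],[[0.01,0.94,0],[0,0,-0.65]],[[0.01,0.94,0],[0,0,-0.65]]]}' &&
python3 -m crank '{"steps":[[[0.01,0.94,0],[0,0,-0.65]],[[0.01,0.94,0],[0,0,-0.65]],[[0.01,0.94,0],[0,0,-0.65]],[[0,0,0],[0,0,0]],[[0,0,0],[0,0,0]],[[0,0,0],[0,0,0]]]}'
python3 bl.py w10.png
```

```text
time: 16.35
ee_pos: [0.4904, 0.306, 0.0478]
eef_rot: [0.586, 0.81, -0.001, -0.0]
ft_force: [0.2, 0.6, 1.1]
width: 0.0451
grip_force: 0.0
time: 16.85
ee_pos: [0.4915, 0.3749, 0.0481]
eef_rot: [0.652, 0.758, -0.001, 0.0]
ft_force: [1.1, 0.2, -0.6]
width: 0.0451
grip_force: 0.0
[0.49153068 0.3749436  0.0481323 ] 98.65583208952425
tool-frame top: ctr 4.3 2.3 size 31.4 24.0 ang 0.0 n 1267 px [320. 207.]
```

```bash
python3 -m crank '{"steps":[[[0.06,0.18,-0.7],[0,0,0]],[[0,0,-0.7],[0,0,0]],[[0,0,-0.7],[0,0,0]],[[0,0,-0.66],[0,0,0]],[[0,0,0],[0,0,0]]]}' &&
python3 -m crank '{"steps":[[[0,0,0],[0,0,0]],[[0,0,0],[0,0,0]],[[0,0,0],[0,0,0]],[[0,0,0],[0,0,0]],[[0,0,0],[0,0,0]],[[0,0,0],[0,0,0]]]}' 15 25
```

```text
time: 17.32
ee_pos: [0.4923, 0.3771, -0.0232]
eef_rot: [0.652, 0.758, -0.003, -0.0]
ft_force: [-0.2, -0.4, -0.4]
width: 0.0448
grip_force: 0.0
time: 17.82
ee_pos: [0.4939, 0.3806, -0.0186]
eef_rot: [0.652, 0.758, 0.001, 0.0]
ft_force: [-1.3, -1.9, 6.4]
width: 0.0236
grip_force: 25.0
```

```bash
python3 -m crank '{"steps":[[[0,0,0.8],[0,0,0]],[[0,0,0.8],[0,0,0]],[[0,0,0.8],[0,0,0]],[[0.06,-0.94,0.8],[0,0,0.61]],[[0.06,-0.94,0],[0,0,0.61]],[[0.06,-0.94,0],[0,0,0.61]],[[0.06,-0.94,0],[0,0,0.61]],[[0.06,-0.94,0],[0,0,0.61]],[[0.06,-0.94,0],[0,0,0.61]],[[0.06,-0.94,0],[0,0,0.61]]]}' &&
python3 -m crank '{"steps":[[[0.06,-0.94,0],[0,0,0.61]],[[0.06,-0.94,0],[0,0,0.61]],[[0.06,-0.94,0],[0,0,0.61]],[[0.06,-0.94,0],[0,0,0.61]],[[0.06,-0.94,0],[0,0,0.61]],[[0.06,-0.94,0],[0,0,0.61]],[[0.06,-0.94,0],[0,0,0.61]],[[0,0,0],[0,0,0]],[[0,0,0],[0,0,0]]]}' &&
python3 -m crank '{"steps":[[[0,0,-0.6],[0,0,0]],[[0,0,-0.6],[0,0,0]],[[0,0,-0.6],[0,0,0]],[[0,0,0],[0,0,0]],[[0,0,0],[0,0,0]],[[0,0,0],[0,0,0]]]}'
python3 al.py w11.png 57
```

```text
time: 18.65
ee_pos: [0.5037, 0.2147, 0.0604]
eef_rot: [0.499, 0.867, -0.0, 0.0]
ft_force: [0.4, -0.5, -1.1]
width: 0.024
grip_force: 25.0
time: 19.4
ee_pos: [0.5144, 0.0499, 0.0603]
eef_rot: [0.333, 0.943, -0.0, 0.0]
ft_force: [0.0, 1.2, -0.7]
width: 0.0236
grip_force: 25.0
time: 19.9
ee_pos: [0.5143, 0.0524, 0.016]
eef_rot: [0.331, 0.944, 0.0, -0.0]
ft_force: [-0.5, -0.9, -2.0]
width: 0.0233
grip_force: 25.0
[0.51426698 0.0523526  0.01598259] 141.3653655664408
est frame x,y -0.5243408384910886 26.481311932125983
14 base mid -1.1 rods mid -1.2
20 base mid -1.0 rods mid -0.9
26 base mid -0.9 rods mid -1.0
34 base mid -1.3 rods mid -0.9
held blk: y [-11.6  12.4] front x 14.1 1418
row blk: y [-14.2  13.9] x [15.9 95.7] 4612
```

```bash
python3 -m crank '{"steps":[[[0.07,-0.13,0],[0,0,0]],[[0,0,0],[0,0,0]],[[0,0,0],[0,0,0]],[[0,0,0],[0,0,0]]]}'; python3 al.py w12.png 57
```

```text
time: 20.28
ee_pos: [0.5161, 0.048, 0.0155]
eef_rot: [0.331, 0.943, 0.0, 0.0]
ft_force: [0.2, 0.7, -1.3]
width: 0.0232
grip_force: 25.0
[0.51614793 0.04801376 0.01551667] 141.29418580042153
est frame x,y -2.7315423133500527 22.29892581603885
14 base mid 0.8 rods mid 0.9
20 base mid 1.5 rods mid 1.1
26 base mid 1.1 rods mid 0.8
34 base mid 1.5 rods mid 1.1
held blk: y [-11.6  12.4] front x 13.7 1378
row blk: y [-13.8  13.9] x [19.4 99.8] 4744
```

```bash
python3 -m crank '{"steps":[[[0.01,0.02,-0.3],[0,0,0]],[[0,0,-0.3],[0,0,0]],[[0,0,-0.3],[0,0,0]],[[0,0,0],[0,0,0]],[[0,0,0],[0,0,0]]]}' &&
python3 -m crank '{"steps":[[[0,0,0],[0,0,0]],[[0,0,0],[0,0,0]],[[0,0,0],[0,0,0]],[[0,0,0],[0,0,0]],[[0,0,0],[0,0,0]],[[0,0,0.7],[0,0,0]],[[0,0,0.8],[0,0,0]],[[0,0,0.8],[0,0,0]],[[0,0,0.6],[0,0,0]],[[0,0,0],[0,0,0]]]}' 45 25
cat > row.py <<'E'
from h import *
import sys
s=monitor.read_state(); c=snap('wrist',sys.argv[1]); W=cloud(c)*1000; z=W[...,2]
e=W[...,:2]-[535.25,36.19]; X=e@[.6258,.78]; Y=e@[-.78,.6258]
hsv=cv2.cvtColor(c['pixels'],cv2.COLOR_BGR2HSV); y=cv2.inRange(hsv,(12,60,60),(34,255,255))>0
m=(c['z_map']>0)&y&(abs(X)<18)&(Y>-5)&(Y<115)&(z>25)&(z<45)
print(s['ee_pos'],'n',m.sum())
for q in range(0,112,4):
    k=m&(abs(Y-q)<2)
    if k.sum()>5: print(q,k.sum(),np.median(z[k]).round(1),np.percentile(X[k],[2,98]).round(1))
E
python3 row.py w13.png
```

```text
time: 20.75
ee_pos: [0.5158, 0.0488, -0.0081]
eef_rot: [0.331, 0.944, -0.0, -0.001]
ft_force: [0.2, -0.6, -1.4]
width: 0.0237
grip_force: 25.0
time: 21.58
ee_pos: [0.5182, 0.049, 0.0683]
eef_rot: [0.331, 0.944, 0.001, 0.002]
ft_force: [1.7, -0.6, -0.3]
width: 0.045
grip_force: 0.0
[0.51822959 0.04899134 0.06829237] n 3795
8 114 32.9 [-12.6   9.2]
12 143 33.0 [-12.8   9.4]
16 140 32.9 [-12.7   9.4]
20 142 32.9 [-13.5   9.3]
24 147 32.9 [-13.3   9.2]
28 147 32.9 [-13.4   9.2]
32 149 33.0 [-13.3  10. ]
36 200 32.5 [-13.2   9.2]
40 26 32.7 [-12.4   8.7]
44 156 32.9 [-13.9   9. ]
48 156 33.0 [-13.9   9. ]
52 155 32.9 [-13.8   8.9]
56 156 33.0 [-13.8   8.9]
60 175 32.8 [-13.7   9.7]
64 172 33.1 [-13.7   9.6]
68 158 33.0 [-13.7   9.6]
72 154 32.6 [-13.    8.8]
76 93 32.8 [-12.9   8.9]
80 156 33.0 [-13.6   9.5]
84 160 33.1 [-13.5   9.5]
88 192 33.0 [-13.5   9.4]
92 152 33.1 [-13.5   9.4]
96 152 33.1 [-13.5   9.4]
100 183 33.0 [-13.5   9.4]
104 157 33.1 [-13.5   9.3]
108 60 32.9 [-12.8   7.9]
```

All three blanks are seated flat, with tops at 33 mm. Next I'll go above the knob, turning the tool so the fingers close along the lever's swing.

```bash
python3 -m crank '{"steps":[[[0.06,-0.31,0],[0,0,-1]],[[0.06,-0.31,0],[0,0,-1]],[[0.06,-0.31,0],[0,0,-1]],[[0.06,-0.31,0],[0,0,-1]],[[0.06,-0.31,0],[0,0,-1]],[[0.06,-0.31,0],[0,0,-1]],[[0.06,-0.31,0],[0,0,-1]],[[0.06,-0.31,0],[0,0,-1]],[[0.06,-0.31,0],[0,0,-1]],[[0.06,-0.31,0],[0,0,-1]]]}' &&
python3 -m crank '{"steps":[[[0.06,-0.31,0],[0,0,-1]],[[0.06,-0.31,0],[0,0,-1]],[[0.06,-0.31,0],[0,0,-1]],[[0.06,-0.31,0],[0,0,-1]],[[0.06,-0.31,0],[0,0,-1]],[[0.06,-0.31,0],[0,0,-1]],[[0.06,-0.31,0],[0,0,-1]],[[0.06,-0.31,0],[0,0,-1]],[[0,0,0],[0,0,0]],[[0,0,0],[0,0,0]]]}'
python3 - <<'E'
from h import *
s=monitor.read_state(); print(s['ee_pos'],2*np.degrees(np.arctan2(s['eef_rot'][1],s['eef_rot'][0])),s['joint_positions'])
c=snap('wrist','w14.png'); W=cloud(c); Q=toolframe(W,s)*1000; z=W[...,2]*1000; ok=c['z_map']>0
hsv=cv2.cvtColor(c['pixels'],cv2.COLOR_BGR2HSV)
m=ok&(z>48)&(z<82)&(abs(Q[...,0])<40)&(abs(Q[...,1])<40); print('knob pts',m.sum())
if m.sum(): print(np.percentile(Q[m],[2,50,98],axis=0).round(1).tolist())
red=cv2.inRange(hsv,(0,120,70),(8,255,255))|cv2.inRange(hsv,(172,120,70),(180,255,255))
k=ok&(red>0)&(abs(z-40)<4)&(abs(Q[...,1])<60)&(Q[...,0]<120); print('bar',k.sum(),np.percentile(W[k][:,:2]*1000,[1,50,99],axis=0).round(1).tolist())
l=cv2.fitLine((W[k][:,:2]*1000).astype(np.float32),cv2.DIST_HUBER,0,.01,.01).ravel(); print('bar dir deg',np.degrees(np.arctan2(l[1],l[0])),l)
c=load('top1.png'); f=200/np.tan(np.radians(c['vfov'])/2); v,u=np.mgrid[0:400,0:640]
D=np.stack([(u-c['cx'])/f,-(v-c['cy'])/f,-np.ones(u.shape)],-1)*c['z_map'][...,None]; T=D@c['T'][:3,:3].T+c['T'][:3,3]
m=(c['z_map']>0)&(T[...,0]>.5)&(T[...,0]<.9)&(T[...,1]<.15)&(T[...,1]>-.35)&(T[...,2]>.09)
for x in np.arange(.5,.9,.05):
  print(round(x,2),[ (round(y,2),round(float(T[k][:,2].max()),2)) for y in np.arange(-.35,.15,.05) if (k:=m&(T[...,0]>=x)&(T[...,0]<x+.05)&(T[...,1]>=y)&(T[...,1]<y+.05)).sum()>2])
E
```

```text
time: 22.47
ee_pos: [0.5307, -0.0294, 0.0642]
eef_rot: [0.701, 0.714, -0.001, -0.001]
ft_force: [-0.8, -0.4, -0.3]
width: 0.0449
grip_force: 0.0
time: 23.3
ee_pos: [0.5428, -0.0909, 0.0644]
eef_rot: [0.901, 0.434, -0.001, -0.0]
ft_force: [0.5, 0.3, -0.2]
width: 0.0451
grip_force: 0.0
[ 0.54281512 -0.09089152  0.06442531] 51.4329541146053 [ 0.61080358  0.3397619  -0.61913853  1.7777946   0.21922079  1.09474063
 -0.75591713]
knob pts 926
[[-8.6, -2.7, -15.5], [2.2, 5.8, -11.9], [7.3, 14.9, 13.6]]
bar 2212 [[548.1, -91.9], [581.1, -53.2], [613.7, -14.5]]
bar dir deg 51.53346 [  0.62205744   0.7829716  578.90137    -55.839878  ]
0.5 []
0.55 []
0.6 []
0.65 [(np.float64(0.05), 0.12), (np.float64(0.1), 0.11)]
0.7 [(np.float64(0.05), 0.14), (np.float64(0.1), 0.11)]
0.75 [(np.float64(-0.1), 0.22), (np.float64(-0.05), 0.22), (np.float64(0.05), 0.13), (np.float64(0.1), 0.11)]
0.8 [(np.float64(-0.2), 0.35), (np.float64(-0.15), 0.32), (np.float64(-0.1), 0.27), (np.float64(-0.05), 0.26), (np.float64(-0.0), 0.17), (np.float64(0.05), 0.18), (np.float64(0.1), 0.18)]
0.85 [(np.float64(-0.3), 0.4), (np.float64(-0.25), 0.41), (np.float64(-0.2), 0.37), (np.float64(-0.15), 0.34), (np.float64(-0.1), 0.28), (np.float64(-0.05), 0.27), (np.float64(-0.0), 0.19), (np.float64(0.05), 0.18), (np.float64(0.1), 0.17)]
```

```bash
python3 -m crank '{"steps":[[[0.17,-0.18,0],[0,0,1]],[[0,0,0],[0,0,1]],[[0,0,0],[0,0,1]],[[0,0,0],[0,0,1]],[[0,0,0],[0,0,1]],[[0,0,0],[0,0,1]],[[0,0,0],[0,0,0]],[[0,0,0],[0,0,0]],[[0,0,0],[0,0,0]]]}'
python3 - <<'E'
from h import *
s=monitor.read_state(); print(s['ee_pos'],2*np.degrees(np.arctan2(s['eef_rot'][1],s['eef_rot'][0])))
c=snap('wrist','w15.png'); W=cloud(c); Q=toolframe(W,s)*1000; z=W[...,2]*1000; ok=c['z_map']>0
m=ok&(z>50)&(z<82)&(abs(Q[...,0])<40)&(abs(Q[...,1])<40)&(Q[...,2]>-25); print('knob world',np.percentile(W[m]*1000,[2,50,98],axis=0).round(1).tolist(),np.percentile(Q[m],[2,50,98],axis=0).round(1).tolist())
c=load('top1.png'); f=200/np.tan(np.radians(c['vfov'])/2); v,u=np.mgrid[0:400,0:640]
D=np.stack([(u-c['cx'])/f,-(v-c['cy'])/f,-np.ones(u.shape)],-1)*c['z_map'][...,None]; T=D@c['T'][:3,:3].T+c['T'][:3,3]
m=(c['z_map']>0)&(T[...,0]>.55)&(T[...,0]<.8)&(T[...,1]<.15)&(T[...,1]>-.25)&(T[...,2]>.1); P=T[m]; P=P[np.argsort(P[:,0])]; print(P[:60:2].round(3).tolist())
E
```

```text
time: 24.1
ee_pos: [0.5475, -0.095, 0.0652]
eef_rot: [0.759, 0.651, 0.0, -0.0]
ft_force: [0.2, 0.2, -0.1]
width: 0.0448
grip_force: 0.0
[ 0.54750418 -0.09499822  0.06522498] 81.23083854612561
knob world [[537.6, -102.8, 50.9], [546.8, -92.4, 76.3], [555.3, -86.9, 79.8]] [[-8.1, -10.0, -14.6], [2.7, -1.0, -11.1], [7.9, 7.6, 14.3]]
[[0.684, 0.15, 0.106], [0.689, 0.144, 0.101], [0.69, 0.066, 0.112], [0.693, 0.147, 0.107], [0.696, 0.147, 0.109], [0.697, 0.086, 0.1], [0.699, 0.066, 0.105], [0.7, 0.144, 0.108], [0.703, 0.147, 0.108], [0.703, 0.067, 0.103], [0.706, 0.066, 0.106], [0.708, 0.064, 0.1], [0.709, 0.089, 0.115], [0.71, 0.083, 0.111], [0.711, 0.07, 0.1], [0.712, 0.08, 0.106], [0.713, 0.089, 0.111], [0.714, 0.092, 0.11], [0.714, 0.092, 0.118], [0.716, 0.095, 0.115], [0.716, 0.083, 0.113], [0.716, 0.099, 0.103], [0.717, 0.086, 0.112], [0.718, 0.082, 0.117], [0.72, 0.077, 0.104], [0.72, 0.096, 0.112], [0.72, 0.099, 0.111], [0.721, 0.1, 0.1], [0.722, 0.08, 0.108], [0.722, 0.089, 0.116]]
```

```bash
python3 -m crank '{"steps":[[[0,0,-0.65],[0,0,0]],[[0,0,-0.65],[0,0,0]],[[0,0,-0.6],[0,0,0]],[[0,0,0],[0,0,0]],[[0,0,0],[0,0,0]]]}' && python3 -m crank '{"steps":[[[0,0,0],[0,0,0]],[[0,0,0],[0,0,0]],[[0,0,0],[0,0,0]],[[0,0,0],[0,0,0]],[[0,0,0],[0,0,0]],[[0,0,0],[0,0,0]],[[0,0,0],[0,0,0]]]}' 12 30
python3 - <<'E'
import numpy as np
P=np.array([605.9,-21.3]);a=np.radians(231.5+4.5*np.arange(0,21)); k=P+95*np.c_[np.cos(a),np.sin(a)]
print(np.c_[4.5*np.arange(1,21),np.diff(k,axis=0)/25].round(3)); print(k[0],k[20])
E
```

```text
time: 24.57
ee_pos: [0.5471, -0.0951, 0.0176]
eef_rot: [0.759, 0.651, -0.0, -0.001]
ft_force: [0.1, -0.3, -0.1]
width: 0.0447
grip_force: 0.0
time: 25.15
ee_pos: [0.5475, -0.0957, 0.0181]
eef_rot: [0.759, 0.651, -0.0, 0.0]
ft_force: [-3.0, -1.7, 4.9]
width: 0.019
grip_force: 30.0
[[ 4.50e+00  2.41e-01 -1.76e-01]
 [ 9.00e+00  2.54e-01 -1.57e-01]
 [ 1.35e+01  2.65e-01 -1.37e-01]
 [ 1.80e+01  2.75e-01 -1.15e-01]
 [ 2.25e+01  2.83e-01 -9.30e-02]
 [ 2.70e+01  2.90e-01 -7.10e-02]
 [ 3.15e+01  2.94e-01 -4.80e-02]
 [ 3.60e+01  2.97e-01 -2.50e-02]
 [ 4.05e+01  2.98e-01 -1.00e-03]
 [ 4.50e+01  2.98e-01  2.20e-02]
 [ 4.95e+01  2.95e-01  4.50e-02]
 [ 5.40e+01  2.90e-01  6.80e-02]
 [ 5.85e+01  2.84e-01  9.10e-02]
 [ 6.30e+01  2.76e-01  1.13e-01]
 [ 6.75e+01  2.66e-01  1.34e-01]
 [ 7.20e+01  2.55e-01  1.55e-01]
 [ 7.65e+01  2.42e-01  1.74e-01]
 [ 8.10e+01  2.28e-01  1.93e-01]
 [ 8.55e+01  2.12e-01  2.10e-01]
 [ 9.00e+01  1.95e-01  2.26e-01]]
[546.76110952 -95.6477749 ] [680.2477749  -80.43889048]
```

```bash
python3 -m crank '{"steps":[[[0.24,-0.18,0],[0,0,0.9]],[[0.25,-0.16,0],[0,0,0.9]],[[0.265,-0.14,0],[0,0,0.9]],[[0.275,-0.115,0],[0,0,0.9]],[[0.285,-0.095,0],[0,0,0.9]],[[0.29,-0.07,0],[0,0,0.9]],[[0.295,-0.05,0],[0,0,0.9]],[[0,0,0],[0,0,0]]]}'; python3 -c "
from h import *
s=monitor.read_state();d=s['ee_pos'][:2]*1000-[605.9,-21.3];print(np.hypot(*d),np.degrees(np.arctan2(d[1],d[0]))+360-231.5,s['torque'],s['width'],s['joint_positions'][6])"
```

```text
time: 25.82
ee_pos: [0.5959, -0.1155, 0.0181]
eef_rot: [0.551, 0.834, 0.0, -0.0]
ft_force: [-5.1, -0.3, 7.1]
width: 0.0188
grip_force: 30.0
94.7312604853781 32.43641752689848 [-0.08695438  0.91640673  0.20698846] 0.01880487579919872 0.23052908186483642
```

Going well: the lever is at 32° and the forces are small. Continuing the arc.

```bash
python3 -m crank '{"steps":[[[0.295,-0.025,0],[0,0,0.9]],[[0.3,0,0],[0,0,0.9]],[[0.3,0.02,0],[0,0,0.9]],[[0.295,0.045,0],[0,0,0.9]],[[0.29,0.07,0],[0,0,0.9]],[[0.285,0.09,0],[0,0,0.9]],[[0.275,0.115,0],[0,0,0.9]],[[0,0,0],[0,0,0]]]}'; python3 -c "
from h import *
s=monitor.read_state();d=s['ee_pos'][:2]*1000-[605.9,-21.3];print(np.hypot(*d),np.degrees(np.arctan2(d[1],d[0]))+360-231.5,s['torque'],s['width'],s['joint_positions'][6])"
```

```text
time: 26.48
ee_pos: [0.6463, -0.1065, 0.0181]
eef_rot: [0.303, 0.953, 0.0, -0.001]
ft_force: [-7.4, -0.0, 8.0]
width: 0.0189
grip_force: 30.0
94.29148827036698 63.85244826146868 [0.11853192 1.42157216 0.3064878 ] 0.018887180212434584 0.7121454588433453
```

```bash
python3 -m crank '{"steps":[[[0.27,0.135,0],[0,0,0.9]],[[0.255,0.155,0],[0,0,0.9]],[[0.24,0.175,0],[0,0,0.9]],[[0.23,0.19,0],[0,0,0.9]],[[0.21,0.21,0],[0,0,0.9]],[[0.2,0.22,0],[0,0,0.9]],[[0,0,0],[0,0,0]],[[0,0,0],[0,0,0]],[[0,0,0],[0,0,0]]]}'; python3 -c "
from h import *
s=monitor.read_state();d=s['ee_pos'][:2]*1000-[605.9,-21.3];print(np.hypot(*d),np.degrees(np.arctan2(d[1],d[0]))+360-231.5,s['torque'],s['width'],s['joint_positions'][6])"
python3 row.py w16.png | head -3; python3 - <<'E'
from h import *
# lever bar & jaw from the scene and top cameras
for n in ('top','scene'):
    c=cams.camera(n); f=200/np.tan(np.radians(c['vfov'])/2); v,u=np.mgrid[0:400,0:640]
    D=np.stack([(u-c['cx'])/f,-(v-c['cy'])/f,-np.ones(u.shape)],-1)*c['z_map'][...,None]; W=(D@c['T'][:3,:3].T+c['T'][:3,3])*1000
    e=W[...,:2]-[535.25,36.19]; X=e@[.6258,.78]; Y=e@[-.78,.6258]; hsv=cv2.cvtColor(c['pixels'],cv2.COLOR_BGR2HSV)
    m=(c['z_map']>0)&(cv2.inRange(hsv,(10,60,60),(34,255,255))>0)&(abs(X)<22)&(Y>-5)&(Y<120)&(abs(W[...,2]-34)<6)
    if m.sum()>5: print(n,m.sum(),'row Y',np.percentile(Y[m],[1,50,99]).round(1),'X',np.percentile(X[m],[1,50,99]).round(1),'z',np.median(W[m][:,2]).round(1))
    m=(c['z_map']>0)&((cv2.inRange(hsv,(0,130,70),(8,255,255))|cv2.inRange(hsv,(172,130,70),(180,255,255)))>0)&(abs(X)<110)&(Y<-70)&(Y>-200)&(abs(W[...,2]-42)<12)
    if m.sum()>5: l=cv2.fitLine(W[m][:,:2].astype(np.float32),cv2.DIST_HUBER,0,.01,.01).ravel(); print('bar',m.sum(),np.degrees(np.arctan2(l[1],l[0])))
    cv2.imwrite('pics/end_%s.png'%n,c['pixels'])
E
```

```text
time: 27.23
ee_pos: [0.6797, -0.0791, 0.0181]
eef_rot: [0.075, 0.997, 0.0, -0.002]
ft_force: [-10.8, 2.8, 8.8]
width: 0.0189
grip_force: 30.0
93.69724194188952 90.44564038733904 [0.57014838 2.33576878 0.26477054] 0.018897492235044402 1.1052726222474785
[ 0.67967967 -0.07905581  0.01807499] n 0
top 184 row Y [ 15.8  64.  108.2] X [-16.2  -4.    8.3] z 34.4
bar 36 -23.985136
scene 152 row Y [ 14.6  63.5 110.4] X [-15.1  -2.1  10. ] z 34.4
bar 52 -38.859276
```

```bash
python3 -m crank '{"steps":[[[0,0,0],[0,0,0]],[[0,0,0],[0,0,0]],[[0,0,0],[0,0,0]]]}' && python3 -c "
from bench import ticket
print(ticket.close_job())"
```

```text
time: 27.63
ee_pos: [0.6796, -0.0791, 0.0181]
eef_rot: [0.075, 0.997, 0.0, -0.002]
ft_force: [-11.7, 2.5, 8.8]
width: 0.0186
grip_force: 30.0
the job is handed in; nothing more can be done
None
```

I handed the job in at 27.6 s with the three blanks closed up in one row, scribed faces up, and the gripper still holding the lever at about 90° by its knob; I measured the lever angle and the row but not the jaw force or its push-back, and the hand-in gave no verdict.

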